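Tip the stoppers into the wash tub and set the rinse valve

ROBOT

A 6-joint arm with a two-finger parallel gripper is mounted at the origin on the work surface. World frame = base frame: x ahead of the robot, y to its left, z up, the work surface at z = 0. Lengths are in m, angles in degrees, forces in N, time in s.
With the tool pointing down it reaches from about 0.35 to 0.875 m from the base axis. Payload 4.2 kg.
Tool frame: the origin (TCP) lies midway between the tips of the shut fingers; the grasp point (between the pads) lies 19 mm behind it; z points along the fingers, y is the line along which they close (so a half turn about z gives the same grasp; the last joint's range is limited). The gripper opens to 87 mm and grips with 3 to 60 N. Pads are 19 mm wide; open, the fingers measure 117 mm over their backs; the gripper's body (75 mm by 190 mm) begins 51 mm behind the grasp point.
Start: joints at [-58.178, 22.042, 0.453, 0, -68.411, -14.817], TCP at [0.183, -0.598, 0.223] pointing down, gripper open.
Joint ranges: [-179.83, 179.83], [-69.29, 118.12], [-61.27, 80.66], [-181.25, 117.63], [-171.15, -9.14], [-177.46, 177.46]. Speed limits (degrees/s): [159.86, 159.86, 180, 180, 180, 180].

INTERFACE

Orientations are given as a 3x3 rotation matrix whose columns are the frame's x, y, z axes.
In Python, from station import sense, capture, camera_params, finish_job gives the robot as it stands.
- The arm moves only by the tool drive_tool, never from a script. Its argument "rows" is a list of rows, each an object of numbers: "tx", "ty", "tz": the shift along the tool's x, y, z in cm; "ax", "ay", "az": the turn, a rotation vector about the tool's x, y, z in rad; "claw": the finger opening in cm, from 0 to 8.7. In form: [{"tx": .., "ty": .., "tz": .., "ax": .., "ay": .., "az": .., "claw": ..}, ...]. A call has 1 to 10 rows; each row shifts and turns the commanded pose from where the row before left it, along the tool's axes as they then stand; what a row does not reach is not made up. A row lasts 1/12 s, in which the tool goes at most 41.7 mm and 7.16 degrees, less where a joint would pass 70% of its speed; a pose out of reach is approached as far as the arm can. A call with a gripper value outside its range is refused whole. The fingers move at their own pace and stop on an object; the grip force is fixed at half the most. Time passes only in rows, so rows that do not move let the fingers close. It gives the time, the measured TCP pose, the force, the opening and the grip force at its end, in the units of the state.
- sense(): the state, without advancing time (a new reading comes with each control period).
- capture(name): name is "scene" or "top" or "wrist"; returns (picture, depth): 480x640x3 uint8, red, green, blue; 480x640 float32, m along the optical axis (not along the pixel's ray), 0 where there is no reading.
- camera_params(name): a dict with "intrinsics" (3x3 intrinsics, pixels), "k1" (the pictures are not rectified: a ray, as slopes to the right and down, at radius r is drawn at 1 + k1 r^2 times it, then the intrinsics apply), "R" (3x3) and "t" (3): a world point X has camera coordinates R X + t; the wrist camera has in their place "tool_from_camera" (4x4, takes a point from camera to tool coordinates, whose origin is the TCP and whose axes are the flange's). Camera axes: x right, y down, z forward; pixel columns grow to the right and rows downward; lengths in m; the calibration is good to about 2 mm. A picture is of the moment at which its call begins: read the wrist's pose just before it. camera_params takes no time and is no camera call.
- finish_job(): hands the job in; it is judged then, once.
The state is a dict: "time_s": time; "joints": joint angles; "joint_velocities": joint speeds; "effort": joint torques, N m; "tcp_pos": TCP position; "ee_rot": TCP orientation; "wrist_force": force on the tool from outside, world axes, zero at the start; "moment": the same for the moment, N m; "gripper_width": opening from 0.0 (shut) to 1.0 (fully open); "gripper_force": force on a finger pad.
Only numpy, scipy, OpenCV 4.12 (cv2) and the standard library are available. Lean on these libraries where they do the work, as an engineer would, in place of code of your own. Each camera call takes 0.05 s, during which the arm holds its last target. There are 200 camera calls.

TASK

Lift the handle of the white hinged tray to tip all five rubber stoppers into the wash tub. Then set the rinse water: turn the valve wheel clockwise until it is fully closed against its stop, back it off (anticlockwise) exactly two turns, and finish there with the wheel at rest and the gripper still holding its upright crank handle: do not let go at the end. Leave everything else on the bench where it stands.

Things in the scene. Friction and masses are not known exactly. Their poses are not given: they have to be found in the camera images.
- tub: open wash tub of tan plastic, fixed to the bench, with a white loading tray hinged to its near rim. Origin: on the bench under the outside of the rim that carries the hinge. +x points from the tray across the tub, +z up. The tub reaches from x = 0 to 220 mm and y = -110 to 110 mm, walls 6 mm thick, rim 100 mm above the bench
- tray (a joint): angle of the loading tray about its hinge (rad): 0 lying level, grows as the handle end is lifted, stop at 1.5. The hinge axis is level, along the tub's y. The hinge is stiff, the tray stays at any angle it is left at; lifting it takes about 6 N at the handle. Tray: white plastic, 136 mm wide, 140 mm from the hinge to its closed end, walls 32 mm high above its floor, open at the end over the tub
- tray_hinge (a point): middle of the tray's hinge axis, 105 mm above the bench, 6 mm inside the tub's near rim; fixed
- tray_handle (a point): middle of the tray's handle: a steel bar 12 mm in diameter, lying along the tub's y, 93 mm clear between its two end arms (7 mm thick each), 45 mm beyond the tray's closed end. It can be pinched from above, and turns in the fingers. It lies 187 mm from the hinge axis (toward the tub's -x) and, with the tray level, 12 mm above it, and swings with the tray; the end wall of the tray rises 20 mm above the bar's centre when level
- stopper1_mid (a point): centre of loose rubber stopper 1 of 5, a tapered plug 21 to 26 mm in diameter, 26 mm high, 18 g; it starts standing in the loading tray
- stopper2_mid (a point): centre of loose rubber stopper 2 of 5, a tapered plug 21 to 26 mm in diameter, 26 mm high, 18 g; it starts standing in the loading tray
- stopper3_mid (a point): centre of loose rubber stopper 3 of 5, a tapered plug 21 to 26 mm in diameter, 26 mm high, 18 g; it starts standing in the loading tray
- stopper4_mid (a point): centre of loose rubber stopper 4 of 5, a tapered plug 21 to 26 mm in diameter, 26 mm high, 18 g; it starts standing in the loading tray
- stopper5_mid (a point): centre of loose rubber stopper 5 of 5, a tapered plug 21 to 26 mm in diameter, 26 mm high, 18 g; it starts standing in the loading tray
- valve_axis (a point): point on the valve wheel's upright axis, at the height of the middle of the crank handle (135 mm above the bench); fixed. The bare aluminium wheel is 112 mm across, its rim's top 106 mm above the bench; below it are a brass valve and copper pipe bolted to the bench
- valve (a joint): angle of the valve wheel (rad): 0 is fully closed, at a hard stop; grows as the wheel is turned anticlockwise seen from above (opening), 6.283 a turn, no stop up to 22. Turning it takes about 3 N at the crank handle, and it stays where it is left. It starts 0.25 to 1.1 turns open
- crank: crank handle of the valve wheel: an upright white plastic cylinder 18 mm in diameter and 50 mm high (110 to 160 mm above the bench) standing on the wheel 45 mm from its axis, and spinning freely on its own pin, so that fingers holding it need not turn with the wheel. Origin: its centre, half-way up. Its own orientation means nothing
- burner: loose gas burner, bystander: 80 mm round foot, thin tube 139 mm high; origin under its centre
- carton: small cardboard box 60 x 100 x 90 mm, bystander; origin under its centre
- crucible: small white open ceramic cup 44 mm wide, 35 mm high, bystander standing between the tub and the valve; origin under its centre
- jar: amber jar 66 mm wide, 110 mm high, bystander; origin under its centre
- rack: white test-tube block 60 x 140 x 50 mm with holes, bystander; origin under its centre
- beaker: glass beaker 70 mm wide, 90 mm high, bystander; origin under its centre
- spatula: spatula 190 mm long lying flat near the robot, bystander; origin under its middle
There are look-alikes about, which are no part of the job. What is shaped like the part that bears valve_axis but purple or red is not meant.

How it is judged (in metres and radians):
On the way, in this order (a step that is already met when the one before it is completed fails the run):
1. the tray is tipped up and all five stoppers are in the tub (value of joint tray above 0.5 rad and x of stopper1_mid in the frame of tub between 0.006 and 0.214 m and y of stopper1_mid in the frame of tub between -0.104 and 0.104 m and z of each of stopper1_mid, stopper2_mid, stopper3_mid, stopper4_mid, stopper5_mid in the frame of tub below 0.085 m and x of stopper2_mid in the frame of tub between 0.006 and 0.214 m and y of stopper2_mid in the frame of tub between -0.104 and 0.104 m and x of stopper3_mid in the frame of tub between 0.006 and 0.214 m and y of stopper3_mid in the frame of tub between -0.104 and 0.104 m and x of stopper4_mid in the frame of tub between 0.006 and 0.214 m and y of stopper4_mid in the frame of tub between -0.104 and 0.104 m and x of stopper5_mid in the frame of tub between 0.006 and 0.214 m and y of stopper5_mid in the frame of tub between -0.104 and 0.104 m), for 0.2 s.
2. the valve is closed against its stop (value of joint valve below 0.08 rad), for 0.1 s.
At the end, for the whole second after the job is handed in: All five stoppers lie in the tub; the valve stands two turns (12.57 rad) open from its stop, within 0.26 rad (15 degrees), at rest; the fingers still grip the crank handle (contact force over 4 N, handle between the pads) (x of stopper1_mid in the frame of tub between 0.006 and 0.214 m and y of stopper1_mid in the frame of tub between -0.104 and 0.104 m and z of each of stopper1_mid, stopper2_mid, stopper3_mid, stopper4_mid, stopper5_mid in the frame of tub below 0.085 m and x of stopper2_mid in the frame of tub between 0.006 and 0.214 m and y of stopper2_mid in the frame of tub between -0.104 and 0.104 m and x of stopper3_mid in the frame of tub between 0.006 and 0.214 m and y of stopper3_mid in the frame of tub between -0.104 and 0.104 m and x of stopper4_mid in the frame of tub between 0.006 and 0.214 m and y of stopper4_mid in the frame of tub between -0.104 and 0.104 m and x of stopper5_mid in the frame of tub between 0.006 and 0.214 m and y of stopper5_mid in the frame of tub between -0.104 and 0.104 m and value of joint valve between 12.306 and 12.826 rad and velocity of joint valve between -0.1 and 0.1 rad/s and contact force between the fingers and crank above 4 N and horizontal distance between the grasp point and crank below 0.02 m and distance between the grasp point and crank below 0.035 m); the arm keeps its last pose, push and grip.
It fails at once if a bystander is disturbed (moved more than 40 mm) (distance of any of burner, carton, crucible, jar, rack, beaker, spatula from where it was at the start of the episode above 0.04 m).
It also fails if it takes over 72 s, if anything falls off the work surface, if the arm or the gripper's body presses on something with over 40 N, if the wrist force passes 120 N, or if a joint passes its speed limit or range.

## Working session

There is one attempt and no reset: what is moved stays moved. The work goes in short steps, Python scripts to look and compute and a tool call to move; the robot and the scene stay as the last step left them, time stands still between calls to the robot, and variables do not carry over. Pictures are saved under pics/ and viewed, at most 10 in all, crops included, and the job is handed in when it is done.

Besides the shell and the picture viewer there is one more tool, called after "Request:" by a JSON object that holds its "name" and its "arguments". drive_tool: Moves the arm, as the interface text tells. Its arguments: {"type":"object","properties":{"rows":{"type":"array"}},"required":["rows"]}

```bash
mkdir -p pics
python3 - <<'E'
from station import *
import cv2,numpy as np
s=sense();print(s['time_s'],s['tcp_pos'],np.round(s['ee_rot'],3).tolist())
for n in("scene","top"):
    p,d=capture(n);cv2.imwrite(f"pics/{n}0.png",p[:,:,::-1]);np.savez(f"{n}0.npz",p=p,d=d);c=camera_params(n)
    print(n,{k:np.round(v,4).tolist() for k,v in c.items()},(d==0).mean())
print(camera_params("wrist"))
E
```

```text
0.0 [ 0.18265277 -0.59707866  0.22144965] [[-0.956, -0.292, -0.001], [-0.292, 0.956, 0.002], [0.0, 0.002, -1.0]]
scene {'intrinsics': [[492.5521, 0.0, 311.8401], [0.0, 492.5521, 235.0426], [0.0, 0.0, 1.0]], 'k1': -0.058, 'R': [[-0.8037, 0.5951, -0.0006], [0.3154, 0.4252, -0.8484], [-0.5046, -0.682, -0.5294]], 't': [0.4384, -0.046, 1.6756]} 0.0038509114583333334
top {'intrinsics': [[586.3601, 0.0, 313.3092], [0.0, 586.3601, 227.2896], [0.0, 0.0, 1.0]], 'k1': 0.0506, 'R': [[-0.0098, -0.9998, -0.0172], [-0.989, 0.0123, -0.1473], [0.1475, 0.0155, -0.9889]], 't': [0.0049, 0.5543, 1.6325]} 0.004111328125
{'intrinsics': array([[376.00487577,   0.        , 316.86561831],
       [  0.        , 376.00487577, 240.77250449],
       [  0.        ,   0.        ,   1.        ]]), 'k1': -0.0647197412960138, 'tool_from_camera': array([[-3.34614091e-06, -9.53978545e-01, -2.99874866e-01,
         8.35678200e-02],
       [ 9.99999999e-01, -1.69509426e-05,  4.27668207e-05,
         3.00739539e-04],
       [-4.58817910e-05, -2.99874866e-01,  9.53978544e-01,
        -1.61759864e-01],
       [ 0.00000000e+00,  0.00000000e+00,  0.00000000e+00,
         1.00000000e+00]])}
```

View pics/scene0.png

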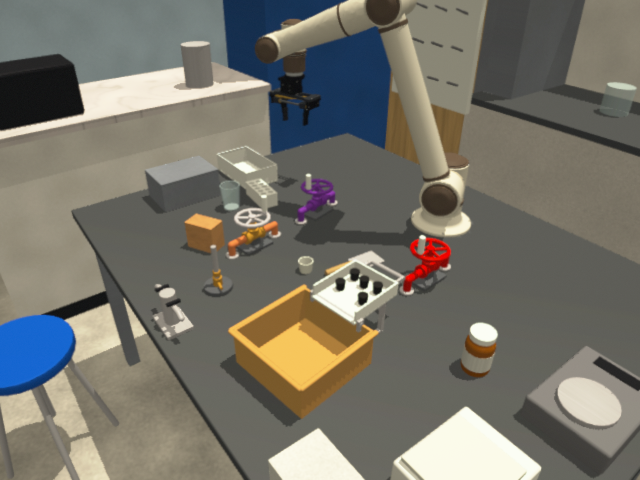

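View pics/top0.png

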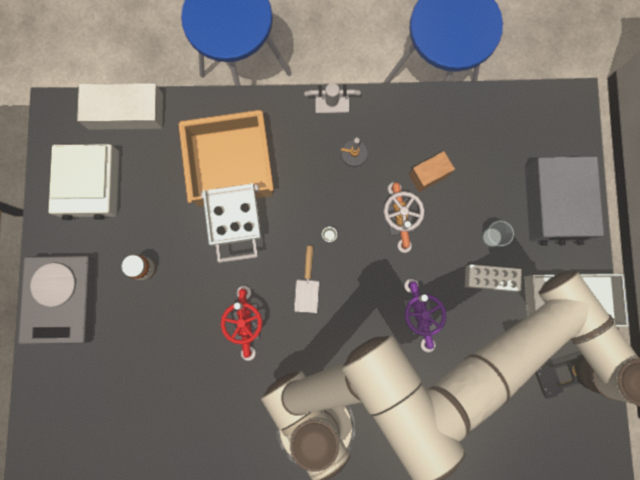

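Both views agree. Scene/top pixels for the three wheels are:
- **Aluminium wheel:** (252,217) / (404,211). This is the one that matches the description.
- **Red look-alike:** (430,250) / (241,323).
- **Purple look-alike:** (318,190) / (425,316).

The tray handle is at top (237,252), with the five stoppers in the tray. The other white or tray-like things are the box at top (120,105), the bin at (600,300) and the spatula at (307,295). I'll check both choices in one close crop.

```bash
cat > h.py <<'E'
import numpy as np,cv2
from station import *
def ray(n,u,v):
    c=camera_params(n);K=c['intrinsics']
    x,y=cv2.undistortPoints(np.array([[[u,v]]],float),K,np.array([c['k1'],0,0,0,0.]))[0,0]
    if n=="wrist":
        s=sense();T=c['tool_from_camera'];R=np.array(s['ee_rot'])@T[:3,:3];o=np.array(s['ee_rot'])@T[:3,3]+s['tcp_pos']
        return o,R@[x,y,1]
    return -c['R'].T@c['t'],c['R'].T@[x,y,1]
def onz(n,u,v,z):
    o,d=ray(n,u,v);return o+d*(z-o[2])/d[2]
def proj(n,X):
    c=camera_params(n);return cv2.projectPoints(np.array([X],float),cv2.Rodrigues(c['R'])[0],c['t'],c['intrinsics'],np.array([c['k1'],0,0,0,0.]))[0][0,0]
def meet(a,b):
    (o,d),(p,e)=a,b
    t=np.linalg.lstsq(np.c_[d,-e],p-o,rcond=None)[0];A=o+d*t[0];B=p+e*t[1];return (A+B)/2,np.linalg.norm(A-B)
E
python3 - <<'E'
from h import *
p=np.load("top0.npz")['p'][:,:,::-1];q=np.load("scene0.npz")['p'][:,:,::-1]
f=lambda a:cv2.resize(a,(400,300),interpolation=cv2.INTER_CUBIC)
cv2.imwrite("pics/crop1.png",np.vstack([np.hstack([f(p[180:270,180:300]),f(p[175:250,355:455])]),np.hstack([f(q[250:340,300:420]),f(q[190:265,205:305])])]))
E
```

```text
(no output)
```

View pics/crop1.png

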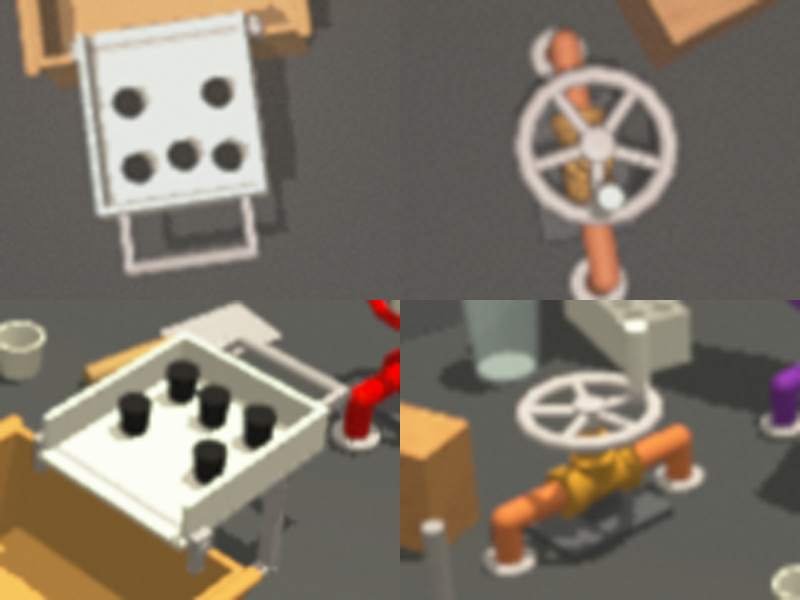

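The crop confirms both choices. The tray has a steel bar handle, with its bar ends at about top (218.7,260.1) and (256.5,255). The bare-aluminium wheel sits on the brass and copper valve, with its hub at top (404.3,211.3). Its white crank top is at top (407.8,224.3) and scene (264,196.3).

Run:
```python
from h import *
np.set_printoptions(precision=4,suppress=True)
a=onz("top",218.7,260.1,.117);b=onz("top",256.5,255,.117);print("bar",a,b,(a+b)/2,np.linalg.norm(a-b))
p=np.load("top0.npz");im=p['p'].astype(int)
# tray mask: white bright
hsv=cv2.cvtColor(p['p'],cv2.COLOR_RGB2HSV)
m=((hsv[...,1]<40)&(hsv[...,2]>150)).astype(np.uint8)
w=np.zeros_like(m);w[175:275,190:280]=m[175:275,190:280]
k=cv2.morphologyEx(w,cv2.MORPH_OPEN,np.ones((9,9)))
cs=max(cv2.findContours(cv2.morphologyEx(w,cv2.MORPH_CLOSE,np.ones((15,15)))*0+k,0,1)[0],key=cv2.contourArea)
for q in cv2.boxPoints(cv2.minAreaRect(cs)):print("traycorner",q,onz("top",*q,.135))
ys,xs=np.nonzero(w);sel=ys>249;print("bar px",np.c_[xs,ys][sel].min(0),np.c_[xs,ys][sel].max(0))
# tub orange
t=((hsv[...,0]>8)&(hsv[...,0]<22)&(hsv[...,1]>110)).astype(np.uint8);t2=t*0;t2[100:210,170:285]=t[100:210,170:285]
cs=max(cv2.findContours(t2,0,1)[0],key=cv2.contourArea)
for q in cv2.boxPoints(cv2.minAreaRect(cs)):print("tub",q,onz("top",*q,.1))
# wheel ellipse
w=m*0;w[185:240,378:430]=m[185:240,378:430]
cs=max(cv2.findContours(w,0,1)[0],key=cv2.contourArea);e=cv2.fitEllipse(cs);print("wheel",e,onz("top",*e[0],.103),"radius",np.linalg.norm(onz("top",e[0][0]+e[1][0]/2,e[0][1],.103)-onz("top",*e[0],.103)))
c=onz("top",407.8,224.3,.16);print("cranktop",c,onz("scene",264,196.3,.16),meet(ray("top",407.8,224.3),ray("scene",264,196.3)))
l=meet(ray("top",237.3,257.6),ray("scene",387,271));print("bar mid meet",l)
for n,u,v,z in[("crucible",329.5,231,.035),("burner",355,153,.01),("beaker",497,233,.09),("carton",433,170,.09),("rack",495,278,.05),("spat",307,275,0),("jar",133,266,.11),("red",241,323,.1),("purple",425,316,.1)]:print(n,onz("top",u,v,z))
```

```text
bar [0.4565 0.2543 0.117 ] [0.4691 0.1521 0.117 ] [0.4628 0.2032 0.117 ] 0.10297947283696578
traycorner [205.9432 189.9168] [0.6468 0.2885 0.135 ]
traycorner [252.7992 183.5274] [0.663 0.161 0.135]
traycorner [257.9168 221.0568] [0.5592 0.1467 0.135 ]
traycorner [211.0609 227.4463] [0.5433 0.273  0.135 ]
bar px [216 250] [256 261]
tub [176.08 121.56] [0.8526 0.3829 0.1   ]
tub [261.9 109.3] [0.8856 0.1403 0.1   ]
tub [273.9 193.3] [0.6424 0.1064 0.1   ]
tub [188.08 205.56] [0.6108 0.3444 0.1   ]
wheel ((404.2061767578125, 210.2906951904297), (36.28301239013672, 39.275760650634766), 114.56903076171875) [ 0.5893 -0.2525  0.103 ] radius 0.04954916692456615
cranktop [ 0.5415 -0.2527  0.16  ] [ 0.5408 -0.2494  0.16  ] (array([ 0.5406, -0.252 ,  0.1591]), np.float64(0.002487314395198811))
bar mid meet (array([0.4624, 0.2053, 0.1136]), np.float64(0.0018588551636536687))
crucible [ 0.544  -0.0473  0.035 ]
burner [ 0.7795 -0.1262  0.01  ]
beaker [ 0.525  -0.5047  0.09  ]
carton [ 0.7047 -0.338   0.09  ]
rack [ 0.4046 -0.504   0.05  ]
spat [0.4213 0.019  0.    ]
jar [0.4441 0.4874 0.11  ]
red [0.2879 0.1948 0.1   ]
purple [ 0.3019 -0.2986  0.1   ]
```

Checks on the measurements:
- The bar middle is (0.463, 0.204, 0.117). Its measured corner length of 103 mm agrees with 93 + arms, and it lies along tub y, with the tub yawed by about 7°.
- The hub is at (0.589, -0.2525). The crank top meets at height 0.159 against 0.160 expected, and lies 48 mm from the axis against 45 mm expected.

Next I plan the approach above the handle.

```bash
cat >> h.py <<'E'
def state():
    s=sense();R=np.array(s['ee_rot']);return s,np.array(s['tcp_pos']),R
def rows(P0,yaw0,path):
    # path: list of (x,y,z,yaw) tool-down; yaw = angle of tool y axis. prints tool-frame rows (cm, rad)
    out=[];p=np.array(P0);w=yaw0
    for x,y,z,n in path:
        ty=np.array([np.cos(w),np.sin(w),0]);tx=np.array([ty[1]*-1*-1,-ty[0],0])*-1
        # x = y cross z, z=(0,0,-1)
        tx=np.cross(ty,[0,0,-1.]);d=np.array([x,y,z])-p
        r=np.round([d@tx*100,d@ty*100,-d[2]*100],2);az=round(-(n-w),4);out.append((*r,az))
        p=p+(tx*r[0]+ty*r[1]+np.array([0,0,-1.])*r[2])/100;w=w-az
    return out
E
python3 - <<'E'
from h import *
s,p,R=state();yaw=np.arctan2(R[1,1],R[0,1])
N=27;a0=np.arctan2(p[1],p[0]);r0=np.hypot(p[0],p[1]);T=np.array([.463,.204]);a1=np.arctan2(T[1],T[0]);r1=np.hypot(*T);y1=np.radians(187.1)
print(np.degrees(yaw))
path=[((r0+(r1-r0)*t)*np.cos(a0+(a1-a0)*t),(r0+(r1-r0)*t)*np.sin(a0+(a1-a0)*t),.22,yaw+(y1-yaw)*t) for t in np.arange(1,N+1)/N]
for r in rows(p,yaw,path):print(r)
E
```

```text
106.99777733318062
(np.float64(-3.88), np.float64(0.56), np.float64(0.16), np.float64(-0.0518))
(np.float64(-3.84), np.float64(0.6), np.float64(-0.0), np.float64(-0.0518))
(np.float64(-3.81), np.float64(0.64), np.float64(-0.0), np.float64(-0.0517))
(np.float64(-3.77), np.float64(0.68), np.float64(-0.0), np.float64(-0.0518))
(np.float64(-3.74), np.float64(0.72), np.float64(-0.0), np.float64(-0.0518))
(np.float64(-3.7), np.float64(0.76), np.float64(-0.0), np.float64(-0.0518))
(np.float64(-3.67), np.float64(0.8), np.float64(-0.0), np.float64(-0.0518))
(np.float64(-3.63), np.float64(0.83), np.float64(-0.0), np.float64(-0.0517))
(np.float64(-3.6), np.float64(0.86), np.float64(-0.0), np.float64(-0.0518))
(np.float64(-3.56), np.float64(0.9), np.float64(-0.0), np.float64(-0.0518))
(np.float64(-3.52), np.float64(0.94), np.float64(-0.0), np.float64(-0.0518))
(np.float64(-3.48), np.float64(0.97), np.float64(-0.0), np.float64(-0.0518))
(np.float64(-3.45), np.float64(1.0), np.float64(-0.0), np.float64(-0.0517))
(np.float64(-3.41), np.float64(1.04), np.float64(-0.0), np.float64(-0.0518))
(np.float
[... 290 characters left out ...]
.0517))
(np.float64(-3.21), np.float64(1.19), np.float64(-0.0), np.float64(-0.0518))
(np.float64(-3.17), np.float64(1.21), np.float64(-0.0), np.float64(-0.0518))
(np.float64(-3.14), np.float64(1.25), np.float64(-0.0), np.float64(-0.0518))
(np.float64(-3.09), np.float64(1.27), np.float64(-0.0), np.float64(-0.0517))
(np.float64(-3.06), np.float64(1.29), np.float64(-0.0), np.float64(-0.0518))
(np.float64(-3.01), np.float64(1.32), np.float64(-0.0), np.float64(-0.0518))
(np.float64(-2.97), np.float64(1.35), np.float64(-0.0), np.float64(-0.0518))
(np.float64(-2.93), np.float64(1.37), np.float64(-0.0), np.float64(-0.0518))
(np.float64(-2.89), np.float64(1.39), np.float64(-0.0), np.float64(-0.0517))
```

Request:
{"name": "drive_tool", "arguments": {"rows": [{"tx": -3.9,"ty": 0.55,"tz": -0.1,"az": -0.052,"claw": 4.5},{"tx": -3.85,"ty": 0.6,"tz": -0.1,"az": -0.052,"claw": 4.5},{"tx": -3.8,"ty": 0.65,"tz": 0,"az": -0.052,"claw": 4.5},{"tx": -3.75,"ty": 0.7,"tz": 0,"az": -0.052,"claw": 4.5},{"tx": -3.75,"ty": 0.7,"tz": 0,"az": -0.052,"claw": 4.5},{"tx": -3.7,"ty": 0.75,"tz": 0,"az": -0.052,"claw": 4.5},{"tx": -3.65,"ty": 0.8,"tz": 0,"az": -0.052,"claw": 4.5},{"tx": -3.65,"ty": 0.85,"tz": 0,"az": -0.052,"claw": 4.5},{"tx": -3.6,"ty": 0.85,"tz": 0,"az": -0.052,"claw": 4.5}]}}

```text
invalid input at $.rows[0]: expected keys tx, ty, tz, ax, ay, az, claw
```

Request:
{"name": "drive_tool", "arguments": {"rows": [{"tx": -3.55,"ty": 0.9,"tz": 0,"az": -0.052,"claw": 4.5},{"tx": -3.5,"ty": 0.95,"tz": 0,"az": -0.052,"claw": 4.5},{"tx": -3.5,"ty": 0.95,"tz": 0,"az": -0.052,"claw": 4.5},{"tx": -3.45,"ty": 1.0,"tz": 0,"az": -0.052,"claw": 4.5},{"tx": -3.4,"ty": 1.05,"tz": 0,"az": -0.052,"claw": 4.5},{"tx": -3.35,"ty": 1.05,"tz": 0,"az": -0.052,"claw": 4.5},{"tx": -3.35,"ty": 1.1,"tz": 0,"az": -0.052,"claw": 4.5},{"tx": -3.3,"ty": 1.1,"tz": 0,"az": -0.052,"claw": 4.5},{"tx": -3.25,"ty": 1.15,"tz": 0,"az": -0.052,"claw": 4.5}]}}

```text
invalid input at $.rows[0]: expected keys tx, ty, tz, ax, ay, az, claw
```

Request:
{"name": "drive_tool", "arguments": {"rows": [{"tx": -3.2,"ty": 1.2,"tz": 0,"az": -0.052,"claw": 4.5},{"tx": -3.2,"ty": 1.2,"tz": 0,"az": -0.052,"claw": 4.5},{"tx": -3.15,"ty": 1.25,"tz": 0,"az": -0.052,"claw": 4.5},{"tx": -3.1,"ty": 1.25,"tz": 0,"az": -0.052,"claw": 4.5},{"tx": -3.05,"ty": 1.3,"tz": 0,"az": -0.052,"claw": 4.5},{"tx": -3.0,"ty": 1.3,"tz": 0,"az": -0.052,"claw": 4.5},{"tx": -2.95,"ty": 1.35,"tz": 0,"az": -0.052,"claw": 4.5},{"tx": -2.95,"ty": 1.35,"tz": 0,"az": -0.052,"claw": 4.5},{"tx": -2.9,"ty": 1.4,"tz": 0,"az": -0.052,"claw": 4.5},{"claw": 4.5}]}}

```text
invalid input at $.rows[0]: expected keys tx, ty, tz, ax, ay, az, claw
```

Run:
```python
from h import *
np.set_printoptions(precision=4,suppress=True)
s,p,R=state();yaw=np.arctan2(R[1,1],R[0,1]);print(s['time_s'],p,np.degrees(yaw),R[:,2],s['gripper_width'])
im,d=capture("wrist");cv2.imwrite("pics/w1.png",im[:,:,::-1])
print(rows(p,yaw,[(.463,.204,.117-.019+.004,np.radians(187.1))]))
```

```text
0.1 [ 0.1827 -0.5972  0.2216] 106.99777733318062 [-0.0006  0.0018 -1.    ] 0.9977429730904087
[(np.float64(-50.23), np.float64(68.42), np.float64(11.96), np.float64(-1.398))]
```

View pics/w1.png

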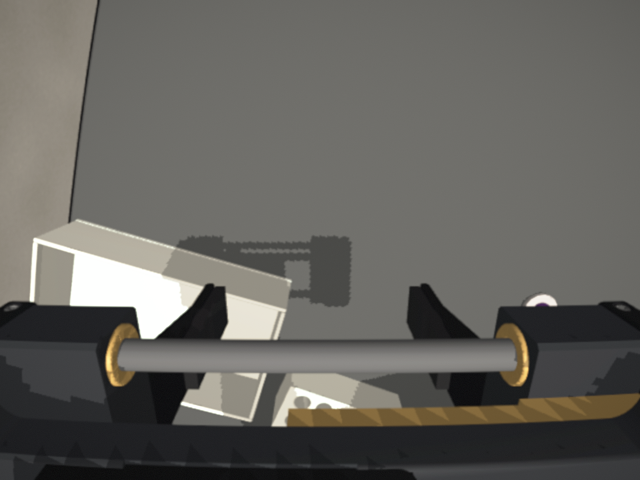

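The moves were refused because every row needs all seven keys, so nothing moved. The picture shows only the start pose: open fingers at about (205,330) and (435,330), above the bin. I'm resending with all keys.

Request:
{"name": "drive_tool", "arguments": {"rows": [{"tx": -3.9,"ty": 0.55,"tz": -0.1,"ax": 0,"ay": 0,"az": -0.052,"claw": 4.5},{"tx": -3.85,"ty": 0.6,"tz": -0.1,"ax": 0,"ay": 0,"az": -0.052,"claw": 4.5},{"tx": -3.8,"ty": 0.65,"tz": 0,"ax": 0,"ay": 0,"az": -0.052,"claw": 4.5},{"tx": -3.75,"ty": 0.7,"tz": 0,"ax": 0,"ay": 0,"az": -0.052,"claw": 4.5},{"tx": -3.75,"ty": 0.7,"tz": 0,"ax": 0,"ay": 0,"az": -0.052,"claw": 4.5},{"tx": -3.7,"ty": 0.75,"tz": 0,"ax": 0,"ay": 0,"az": -0.052,"claw": 4.5},{"tx": -3.65,"ty": 0.8,"tz": 0,"ax": 0,"ay": 0,"az": -0.052,"claw": 4.5},{"tx": -3.65,"ty": 0.85,"tz": 0,"ax": 0,"ay": 0,"az": -0.052,"claw": 4.5},{"tx": -3.6,"ty": 0.85,"tz": 0,"ax": 0,"ay": 0,"az": -0.052,"claw": 4.5}]}}

```text
time_s: 0.9
tcp_pos: [0.4444, -0.3804, 0.2241]
ee_rot: [[-0.72, -0.694, -0.0], [-0.694, 0.72, 0.0], [0.0, 0.001, -1.0]]
wrist_force: [0.8, 0.6, 0.1]
gripper_width: 0.527
gripper_force: 0.0
```

Request:
{"name": "drive_tool", "arguments": {"rows": [{"tx": -3.55,"ty": 0.9,"tz": 0,"ax": 0,"ay": 0,"az": -0.052,"claw": 4.5},{"tx": -3.5,"ty": 0.95,"tz": 0,"ax": 0,"ay": 0,"az": -0.052,"claw": 4.5},{"tx": -3.5,"ty": 0.95,"tz": 0,"ax": 0,"ay": 0,"az": -0.052,"claw": 4.5},{"tx": -3.45,"ty": 1.0,"tz": 0,"ax": 0,"ay": 0,"az": -0.052,"claw": 4.5},{"tx": -3.4,"ty": 1.05,"tz": 0,"ax": 0,"ay": 0,"az": -0.052,"claw": 4.5},{"tx": -3.35,"ty": 1.05,"tz": 0,"ax": 0,"ay": 0,"az": -0.052,"claw": 4.5},{"tx": -3.35,"ty": 1.1,"tz": 0,"ax": 0,"ay": 0,"az": -0.052,"claw": 4.5},{"tx": -3.3,"ty": 1.1,"tz": 0,"ax": 0,"ay": 0,"az": -0.052,"claw": 4.5},{"tx": -3.25,"ty": 1.15,"tz": 0,"ax": 0,"ay": 0,"az": -0.052,"claw": 4.5}]}}

```text
time_s: 1.65
tcp_pos: [0.539, -0.0789, 0.2242]
ee_rot: [[-0.329, -0.944, -0.0], [-0.944, 0.329, 0.0], [0.0, 0.0, -1.0]]
wrist_force: [0.8, -0.1, 0.1]
gripper_width: 0.516
gripper_force: 0.0
```

Request:
{"name": "drive_tool", "arguments": {"rows": [{"tx": -3.2,"ty": 1.2,"tz": 0,"ax": 0,"ay": 0,"az": -0.052,"claw": 4.5},{"tx": -3.2,"ty": 1.2,"tz": 0,"ax": 0,"ay": 0,"az": -0.052,"claw": 4.5},{"tx": -3.15,"ty": 1.25,"tz": 0,"ax": 0,"ay": 0,"az": -0.052,"claw": 4.5},{"tx": -3.1,"ty": 1.25,"tz": 0,"ax": 0,"ay": 0,"az": -0.052,"claw": 4.5},{"tx": -3.05,"ty": 1.3,"tz": 0,"ax": 0,"ay": 0,"az": -0.052,"claw": 4.5},{"tx": -3.0,"ty": 1.3,"tz": 0,"ax": 0,"ay": 0,"az": -0.052,"claw": 4.5},{"tx": -2.95,"ty": 1.35,"tz": 0,"ax": 0,"ay": 0,"az": -0.052,"claw": 4.5},{"tx": -2.95,"ty": 1.35,"tz": 0,"ax": 0,"ay": 0,"az": -0.052,"claw": 4.5},{"tx": -2.9,"ty": 1.4,"tz": 0,"ax": 0,"ay": 0,"az": -0.052,"claw": 4.5},{"tx": 0,"ty": 0,"tz": 0,"ax": 0,"ay": 0,"az": 0,"claw": 4.5}]}}

```text
time_s: 2.48
tcp_pos: [0.4595, 0.207, 0.2244]
ee_rot: [[0.136, -0.991, -0.0], [-0.991, -0.136, 0.001], [-0.001, 0.0, -1.0]]
wrist_force: [0.5, 0.0, -0.3]
gripper_width: 0.515
gripper_force: 0.0
```

Run:
```python
from h import *
np.set_printoptions(precision=4,suppress=True)
s,p,R=state();yaw=np.arctan2(R[1,1],R[0,1])%6.2832;print(s['time_s'],p,np.degrees(yaw),R[:,2],s['gripper_width'])
im,d=capture("wrist");cv2.imwrite("pics/w2.png",im[:,:,::-1])
print(rows(p,yaw,[(.463,.204,.117-.019+.004,np.radians(187.1))]))
```

```text
2.4833 [0.4595 0.207  0.2244] 187.83685558891577 [-0.0003  0.0009 -1.    ] 0.5151768111283782
[(np.float64(0.34), np.float64(-0.31), np.float64(12.24), np.float64(0.0129))]
```

View pics/w2.png

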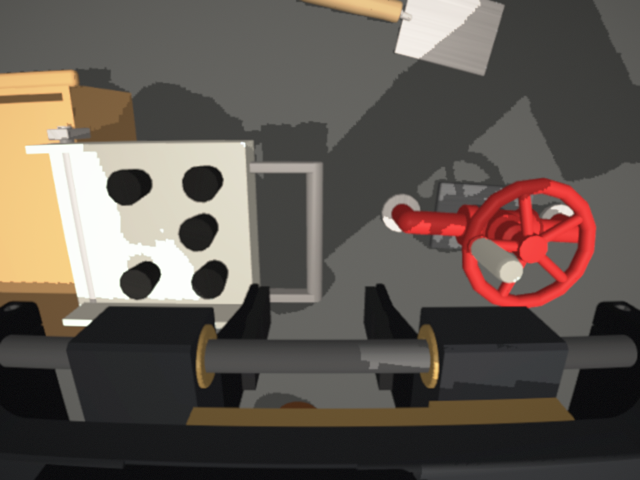

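The wrist view shows the tray's bar running from about (314,166) to (313,298), with fingers at (255,330) and (375,330). I'll measure the bar from here too.

Run:
```python
from h import *
np.set_printoptions(precision=4,suppress=True)
a=onz("wrist",315,167,.117);b=onz("wrist",314,297,.117);print(a,b,(a+b)/2,np.linalg.norm(a-b))
print(onz("wrist",316,232,.117))
s,p,R=state();yaw=np.arctan2(R[1,1],R[0,1])%6.2832
print(rows(p,yaw,[(*((a+b)/2)[:2],.101,np.radians(187.1))]))
```

```text
[0.4678 0.1532 0.117 ] [0.4551 0.2537 0.117 ] [0.4615 0.2034 0.117 ] 0.10137343153463436
[0.4607 0.2006 0.117 ]
[(np.float64(0.21), np.float64(-0.1), np.float64(12.34), np.float64(0.0105))]
```

Request:
{"name": "drive_tool", "arguments": {"rows": [{"tx": 0.3,"ty": -0.15,"tz": 3.5,"ax": 0,"ay": 0,"az": 0.01,"claw": 4.5},{"tx": 0,"ty": 0,"tz": 3.5,"ax": 0,"ay": 0,"az": 0,"claw": 4.5},{"tx": 0,"ty": 0,"tz": 3.2,"ax": 0,"ay": 0,"az": 0,"claw": 4.5},{"tx": 0,"ty": 0,"tz": 2.2,"ax": 0,"ay": 0,"az": 0,"claw": 4.5},{"tx": 0,"ty": 0,"tz": 0,"ax": 0,"ay": 0,"az": 0,"claw": 4.5},{"tx": 0,"ty": 0,"tz": 0,"ax": 0,"ay": 0,"az": 0,"claw": 0},{"tx": 0,"ty": 0,"tz": 0,"ax": 0,"ay": 0,"az": 0,"claw": 0},{"tx": 0,"ty": 0,"tz": 0,"ax": 0,"ay": 0,"az": 0,"claw": 0},{"tx": 0,"ty": 0,"tz": 0,"ax": 0,"ay": 0,"az": 0,"claw": 0},{"tx": 0,"ty": 0,"tz": 0,"ax": 0,"ay": 0,"az": 0,"claw": 0}]}}

```text
time_s: 3.37
tcp_pos: [0.4639, 0.2011, 0.1019]
ee_rot: [[0.12, -0.993, 0.002], [-0.993, -0.12, 0.002], [-0.002, -0.002, -1.0]]
wrist_force: [-0.3, -0.8, -0.2]
gripper_width: 0.223
gripper_force: 0.0
```

Run:
```python
from h import *
# arc: phi from 3.67deg, R=.1874; tub x = -tool y
ph=np.radians(3.67)
L=[];N=30
for i in range(N):
    a=ph+np.radians(77)*i/N;b=ph+np.radians(77)*(i+1)/N
    L.append((round(-18.74*(np.cos(a)-np.cos(b)),2),round(-18.74*(np.sin(b)-np.sin(a)),2)))
print(L)
```

```text
[(np.float64(-0.07), np.float64(-0.84)), (np.float64(-0.11), np.float64(-0.83)), (np.float64(-0.15), np.float64(-0.83)), (np.float64(-0.18), np.float64(-0.82)), (np.float64(-0.22), np.float64(-0.81)), (np.float64(-0.26), np.float64(-0.8)), (np.float64(-0.29), np.float64(-0.79)), (np.float64(-0.33), np.float64(-0.77)), (np.float64(-0.36), np.float64(-0.76)), (np.float64(-0.39), np.float64(-0.74)), (np.float64(-0.43), np.float64(-0.72)), (np.float64(-0.46), np.float64(-0.7)), (np.float64(-0.49), np.float64(-0.68)), (np.float64(-0.52), np.float64(-0.66)), (np.float64(-0.55), np.float64(-0.63)), (np.float64(-0.58), np.float64(-0.61)), (np.float64(-0.6), np.float64(-0.58)), (np.float64(-0.63), np.float64(-0.56)), (np.float64(-0.65), np.float64(-0.53)), (np.float64(-0.68), np.float64(-0.5)), (np.float64(-0.7), np.float64(-0.47)), (np.float64(-0.72), np.float64(-0.43)), (np.float64(-0.74), np.float64(-0.4)), (np.float64(-0.75), np.float64(-0.37)), (np.float64(-0.77), np.float64(-0.33)), (np.float64(-0.78), np.float64(-0.3)), (np.float64(-0.8), np.float64(-0.26)), (np.float64(-0.81), np.float64(-0.23)), (np.float64(-0.82), np.float64(-0.19)), (np.float64(-0.83), np.float64(-0.15))]
```

Request:
{"name": "drive_tool", "arguments": {"rows": [{"tx": 0,"ty": 0,"tz": 0,"ax": 0,"ay": 0,"az": 0,"claw": 0},{"tx": 0,"ty": 0,"tz": 0,"ax": 0,"ay": 0,"az": 0,"claw": 0},{"tx": 0,"ty": 0,"tz": 0,"ax": 0,"ay": 0,"az": 0,"claw": 0},{"tx": 0,"ty": 0,"tz": 0,"ax": 0,"ay": 0,"az": 0,"claw": 0},{"tx": 0,"ty": -0.07,"tz": -0.84,"ax": 0,"ay": 0,"az": 0,"claw": 0},{"tx": 0,"ty": -0.11,"tz": -0.83,"ax": 0,"ay": 0,"az": 0,"claw": 0},{"tx": 0,"ty": -0.15,"tz": -0.83,"ax": 0,"ay": 0,"az": 0,"claw": 0},{"tx": 0,"ty": -0.18,"tz": -0.82,"ax": 0,"ay": 0,"az": 0,"claw": 0}]}}

```text
time_s: 4.03
tcp_pos: [0.4672, 0.2012, 0.1336]
ee_rot: [[0.119, -0.993, -0.003], [-0.993, -0.119, -0.001], [0.0, 0.003, -1.0]]
wrist_force: [-3.8, 3.7, -6.1]
gripper_width: 0.127
gripper_force: 29.9
```

Run:
```python
from h import *
s,p,R=state();print(s['time_s'],p,s['gripper_width']*87,s['gripper_force'],s['wrist_force'])
```

```text
4.0333 [0.46716867 0.2011576  0.13361364] 11.043229956297406 29.947487711906433 [-3.81472096  3.66433068 -6.13683056]
```

The bar is gripped (11 mm opening, 30 N) and it is lifting at 6 N. Continuing the arc.

Request:
{"name": "drive_tool", "arguments": {"rows": [{"tx": 0,"ty": -0.22,"tz": -0.81,"ax": 0,"ay": 0,"az": 0,"claw": 0},{"tx": 0,"ty": -0.26,"tz": -0.8,"ax": 0,"ay": 0,"az": 0,"claw": 0},{"tx": 0,"ty": -0.29,"tz": -0.79,"ax": 0,"ay": 0,"az": 0,"claw": 0},{"tx": 0,"ty": -0.33,"tz": -0.77,"ax": 0,"ay": 0,"az": 0,"claw": 0},{"tx": 0,"ty": -0.36,"tz": -0.76,"ax": 0,"ay": 0,"az": 0,"claw": 0},{"tx": 0,"ty": -0.39,"tz": -0.74,"ax": 0,"ay": 0,"az": 0,"claw": 0},{"tx": 0,"ty": -0.43,"tz": -0.72,"ax": 0,"ay": 0,"az": 0,"claw": 0},{"tx": 0,"ty": -0.46,"tz": -0.7,"ax": 0,"ay": 0,"az": 0,"claw": 0},{"tx": 0,"ty": -0.49,"tz": -0.68,"ax": 0,"ay": 0,"az": 0,"claw": 0}]}}

```text
time_s: 4.78
tcp_pos: [0.4969, 0.2051, 0.2015]
ee_rot: [[0.119, -0.993, -0.008], [-0.993, -0.119, -0.001], [-0.0, 0.008, -1.0]]
wrist_force: [-13.1, 5.8, -0.1]
gripper_width: 0.125
gripper_force: 29.9
```

Request:
{"name": "drive_tool", "arguments": {"rows": [{"tx": 0,"ty": -0.52,"tz": -0.66,"ax": 0,"ay": 0,"az": 0,"claw": 0},{"tx": 0,"ty": -0.55,"tz": -0.63,"ax": 0,"ay": 0,"az": 0,"claw": 0},{"tx": 0,"ty": -0.58,"tz": -0.61,"ax": 0,"ay": 0,"az": 0,"claw": 0},{"tx": 0,"ty": -0.6,"tz": -0.58,"ax": 0,"ay": 0,"az": 0,"claw": 0},{"tx": 0,"ty": -0.63,"tz": -0.56,"ax": 0,"ay": 0,"az": 0,"claw": 0},{"tx": 0,"ty": -0.65,"tz": -0.53,"ax": 0,"ay": 0,"az": 0,"claw": 0},{"tx": 0,"ty": -0.68,"tz": -0.5,"ax": 0,"ay": 0,"az": 0,"claw": 0},{"tx": 0,"ty": -0.7,"tz": -0.47,"ax": 0,"ay": 0,"az": 0,"claw": 0},{"tx": 0,"ty": -0.72,"tz": -0.43,"ax": 0,"ay": 0,"az": 0,"claw": 0}]}}

```text
time_s: 5.53
tcp_pos: [0.5533, 0.2127, 0.2558]
ee_rot: [[0.121, -0.993, -0.003], [-0.993, -0.121, 0.001], [-0.002, 0.003, -1.0]]
wrist_force: [-16.5, 7.1, 12.7]
gripper_width: 0.128
gripper_force: 29.9
```

Request:
{"name": "drive_tool", "arguments": {"rows": [{"tx": 0,"ty": -0.74,"tz": -0.4,"ax": 0,"ay": 0,"az": 0,"claw": 0},{"tx": 0,"ty": -0.75,"tz": -0.37,"ax": 0,"ay": 0,"az": 0,"claw": 0},{"tx": 0,"ty": -0.77,"tz": -0.33,"ax": 0,"ay": 0,"az": 0,"claw": 0},{"tx": 0,"ty": -0.78,"tz": -0.3,"ax": 0,"ay": 0,"az": 0,"claw": 0},{"tx": 0,"ty": -0.8,"tz": -0.26,"ax": 0,"ay": 0,"az": 0,"claw": 0},{"tx": 0,"ty": -0.81,"tz": -0.23,"ax": 0,"ay": 0,"az": 0,"claw": 0},{"tx": 0,"ty": 0,"tz": 0,"ax": 0,"ay": 0,"az": 0,"claw": 0},{"tx": 0,"ty": 0,"tz": 0,"ax": 0,"ay": 0,"az": 0,"claw": 0},{"tx": 0,"ty": 0,"tz": 0,"ax": 0,"ay": 0,"az": 0,"claw": 0},{"tx": 0,"ty": 0,"tz": 0,"ax": 0,"ay": 0,"az": 0,"claw": 0}]}}

```text
time_s: 6.37
tcp_pos: [0.6036, 0.2182, 0.2757]
ee_rot: [[0.121, -0.993, 0.007], [-0.993, -0.121, 0.003], [-0.002, -0.008, -1.0]]
wrist_force: [-4.3, 3.6, 8.1]
gripper_width: 0.125
gripper_force: 30.0
```

Run:
```python
from h import *
s,p,R=state();print(s['time_s'],p,s['gripper_width']*87,s['gripper_force'],s['wrist_force'])
q,_=capture("scene");t,_=capture("top")
f=lambda a:cv2.resize(a,(400,400),interpolation=cv2.INTER_CUBIC)
cv2.imwrite("pics/tip.png",np.hstack([f(q[210:410,220:420]),f(t[100:240,160:300])])[:,:,::-1])
```

```text
6.3667 [0.60364542 0.21821265 0.27569055] 10.894653785129625 30.047186315059662 [-4.31185204  3.55883057  8.06494165]
```

View pics/tip.png

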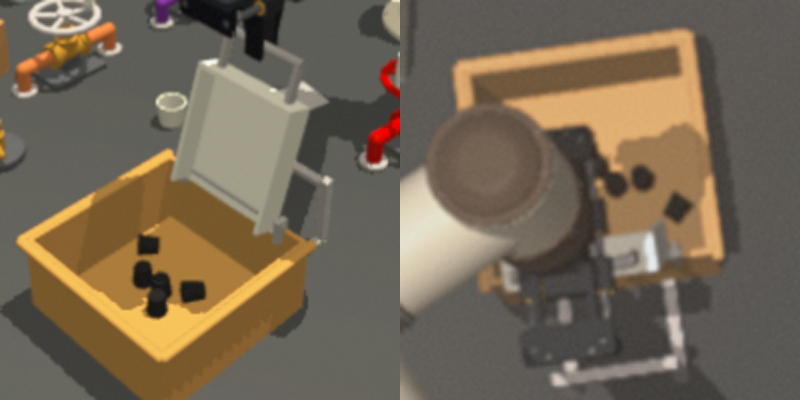

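All five stoppers lie in the tub, at scene-crop pixels (148,243), (142,273), (160,285), (156,303) and (193,290). The tray stands steep. Next: release, rise and move over the crank.

Request:
{"name": "drive_tool", "arguments": {"rows": [{"tx": 0,"ty": 0,"tz": 0,"ax": 0,"ay": 0,"az": 0,"claw": 4.5},{"tx": 0,"ty": 0,"tz": 0,"ax": 0,"ay": 0,"az": 0,"claw": 4.5},{"tx": 0,"ty": 0,"tz": 0,"ax": 0,"ay": 0,"az": 0,"claw": 4.5},{"tx": 0,"ty": 0,"tz": 0,"ax": 0,"ay": 0,"az": 0,"claw": 4.5},{"tx": 0,"ty": 0,"tz": -1.5,"ax": 0,"ay": 0,"az": 0,"claw": 4.5},{"tx": 0,"ty": 0,"tz": -2.5,"ax": 0,"ay": 0,"az": 0,"claw": 4.5},{"tx": 0,"ty": 0,"tz": -2.5,"ax": 0,"ay": 0,"az": 0,"claw": 4.5}]}}

```text
time_s: 7.05
tcp_pos: [0.6023, 0.2167, 0.3347]
ee_rot: [[0.119, -0.993, -0.002], [-0.993, -0.119, -0.002], [0.002, 0.003, -1.0]]
wrist_force: [0.6, 0.0, 0.3]
gripper_width: 0.495
gripper_force: 0.0
```

Run:
```python
from h import *
s,p,R=state();yaw=np.arctan2(R[1,1],R[0,1])%6.2832;print(s['time_s'],p,s['gripper_width']*87,np.degrees(yaw),R[:,2])
E=np.array([.541,-.252,.235]);N=14
path=[(*(p[:2]+(E-p)[:2]*t),p[2] if t<.7 else p[2]+(E-p)[2]*(t-.69)/.31,yaw+(np.radians(142)-yaw)*t) for t in np.arange(1,N+1)/N]
for r in rows(p,yaw,path):print(*r)
```

```text
7.05 [0.60234894 0.21670786 0.33472372] 43.081383526968985 186.84794063573833 [-0.00232742 -0.0023615  -0.9999945 ]
3.27 0.83 -0.0 0.0559
3.32 0.65 -0.0 0.0559
3.34 0.47 -0.0 0.0559
3.37 0.28 -0.0 0.0559
3.37 0.08 -0.0 0.056
3.38 -0.1 -0.0 0.0559
3.36 -0.29 -0.0 0.0559
3.34 -0.47 -0.0 0.0559
3.31 -0.67 -0.0 0.0559
3.27 -0.84 0.78 0.0559
3.22 -1.03 2.3 0.0559
3.15 -1.21 2.3 0.0559
3.08 -1.38 2.29 0.0559
3.0 -1.55 2.3 0.0559
```

Request:
{"name": "drive_tool", "arguments": {"rows": [{"tx": 3.3,"ty": 0.8,"tz": 0,"ax": 0,"ay": 0,"az": 0.056,"claw": 5},{"tx": 3.3,"ty": 0.65,"tz": 0,"ax": 0,"ay": 0,"az": 0.056,"claw": 5},{"tx": 3.35,"ty": 0.45,"tz": 0,"ax": 0,"ay": 0,"az": 0.056,"claw": 5},{"tx": 3.35,"ty": 0.3,"tz": 0,"ax": 0,"ay": 0,"az": 0.056,"claw": 5},{"tx": 3.35,"ty": 0.1,"tz": 0,"ax": 0,"ay": 0,"az": 0.056,"claw": 5},{"tx": 3.4,"ty": -0.1,"tz": 0,"ax": 0,"ay": 0,"az": 0.056,"claw": 5},{"tx": 3.35,"ty": -0.3,"tz": 0,"ax": 0,"ay": 0,"az": 0.056,"claw": 5}]}}

```text
time_s: 7.63
tcp_pos: [0.5716, -0.0188, 0.3351]
ee_rot: [[-0.272, -0.962, -0.0], [-0.962, 0.272, -0.001], [0.001, -0.0, -1.0]]
wrist_force: [0.9, 0.7, 0.3]
gripper_width: 0.572
gripper_force: 0.0
```

Request:
{"name": "drive_tool", "arguments": {"rows": [{"tx": 3.35,"ty": -0.45,"tz": 0,"ax": 0,"ay": 0,"az": 0.056,"claw": 5},{"tx": 3.3,"ty": -0.65,"tz": 0,"ax": 0,"ay": 0,"az": 0.056,"claw": 5},{"tx": 3.25,"ty": -0.85,"tz": 0.8,"ax": 0,"ay": 0,"az": 0.056,"claw": 5},{"tx": 3.2,"ty": -1.05,"tz": 2.3,"ax": 0,"ay": 0,"az": 0.056,"claw": 5},{"tx": 3.15,"ty": -1.2,"tz": 2.3,"ax": 0,"ay": 0,"az": 0.056,"claw": 5},{"tx": 3.1,"ty": -1.4,"tz": 2.3,"ax": 0,"ay": 0,"az": 0.056,"claw": 5},{"tx": 3.0,"ty": -1.55,"tz": 2.3,"ax": 0,"ay": 0,"az": 0.056,"claw": 5},{"tx": 0,"ty": 0,"tz": 0,"ax": 0,"ay": 0,"az": 0,"claw": 5},{"tx": 0,"ty": 0,"tz": 0,"ax": 0,"ay": 0,"az": 0,"claw": 5}]}}

```text
time_s: 8.38
tcp_pos: [0.5399, -0.2529, 0.2329]
ee_rot: [[-0.619, -0.785, -0.005], [-0.785, 0.619, 0.0], [0.003, 0.004, -1.0]]
wrist_force: [0.9, -0.5, -0.0]
gripper_width: 0.574
gripper_force: 0.0
```

Run:
```python
from h import *
s,p,R=state();yaw=np.arctan2(R[1,1],R[0,1])%6.2832;print(s['time_s'],p,s['gripper_width']*87,np.degrees(yaw),R[:,2])
im,d=capture("wrist");cv2.imwrite("pics/w3.png",im[:,:,::-1])
```

```text
8.3833 [ 0.53985887 -0.25294088  0.23289197] 49.96124159138101 141.7555205951299 [-4.67973804e-03  3.47499278e-04 -9.99988990e-01]
```

View pics/w3.png

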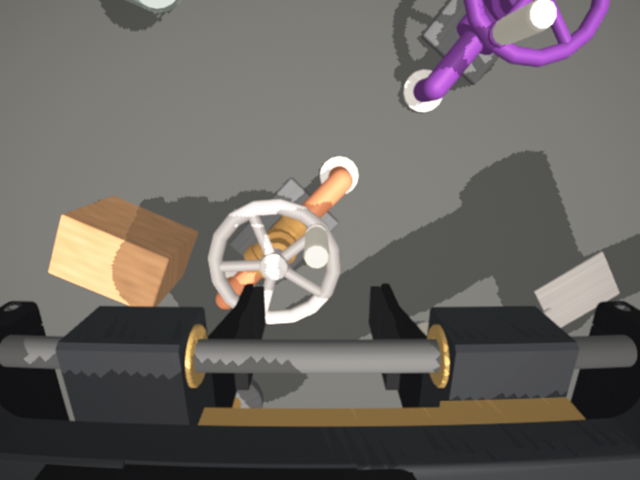

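The wrist view shows the aluminium wheel with its rim centre at about (274,262). The crank top is at about (316,256), centred between the fingers at (255,330) and (380,330).

Run:
```python
from h import *
np.set_printoptions(precision=4,suppress=True)
c=onz("wrist",316,256,.16);w=onz("wrist",274,262,.103);print(c,w,np.linalg.norm((c-w)[:2]),"rim r",np.linalg.norm(onz("wrist",340,262,.103)-onz("wrist",208,262,.103))/2)
s,p,R=state();yaw=np.arctan2(R[1,1],R[0,1])%6.2832
print(rows(p,yaw,[(*c[:2],.119,yaw)]))
```

```text
[ 0.542  -0.2507  0.16  ] [ 0.5854 -0.2521  0.103 ] 0.04347127764778634 rim r 0.05519162922436802
[(np.float64(-0.16), np.float64(0.01), np.float64(11.56), np.float64(-0.0))]
```

Request:
{"name": "drive_tool", "arguments": {"rows": [{"tx": -0.15,"ty": 0,"tz": 3.5,"ax": 0,"ay": 0,"az": 0,"claw": 5},{"tx": 0,"ty": 0,"tz": 3.5,"ax": 0,"ay": 0,"az": 0,"claw": 5},{"tx": 0,"ty": 0,"tz": 2.8,"ax": 0,"ay": 0,"az": 0,"claw": 5},{"tx": 0,"ty": 0,"tz": 1.6,"ax": 0,"ay": 0,"az": 0,"claw": 5},{"tx": 0,"ty": 0,"tz": 0,"ax": 0,"ay": 0,"az": 0,"claw": 0},{"tx": 0,"ty": 0,"tz": 0,"ax": 0,"ay": 0,"az": 0,"claw": 0},{"tx": 0,"ty": 0,"tz": 0,"ax": 0,"ay": 0,"az": 0,"claw": 0},{"tx": 0,"ty": 0,"tz": 0,"ax": 0,"ay": 0,"az": 0,"claw": 0},{"tx": 0,"ty": 0,"tz": 0,"ax": 0,"ay": 0,"az": 0,"claw": 0},{"tx": 0,"ty": 0,"tz": 0,"ax": 0,"ay": 0,"az": 0,"claw": 0}]}}

```text
time_s: 9.27
tcp_pos: [0.543, -0.2498, 0.1224]
ee_rot: [[-0.616, -0.788, 0.002], [-0.788, 0.616, -0.001], [-0.001, -0.002, -1.0]]
wrist_force: [0.4, 1.0, 1.3]
gripper_width: 0.206
gripper_force: 1.5
```

Request:
{"name": "drive_tool", "arguments": {"rows": [{"tx": 0,"ty": 0,"tz": 0,"ax": 0,"ay": 0,"az": 0,"claw": 0},{"tx": 0,"ty": 0,"tz": 0,"ax": 0,"ay": 0,"az": 0,"claw": 0}]}}

```text
time_s: 9.43
tcp_pos: [0.5428, -0.2498, 0.1224]
ee_rot: [[-0.616, -0.788, 0.002], [-0.788, 0.616, -0.0], [-0.001, -0.002, -1.0]]
wrist_force: [-1.0, 2.4, 5.7]
gripper_width: 0.196
gripper_force: 30.0
```

Run:
```python
from h import *
s,p,R=state();yaw=np.arctan2(R[1,1],R[0,1])%6.2832;print(s['time_s'],p,s['gripper_width']*87,s['gripper_force'],s['wrist_force'],np.degrees(yaw),R[:,2])
C=np.array([.587,-.252]);a0=np.arctan2(p[1]-C[1],p[0]-C[0]);r=np.hypot(*(p[:2]-C));print(np.degrees(a0),r)
t=np.arange(1,21)*np.radians(18)
path=[(*(C+.045*np.array([np.cos(a0-x),np.sin(a0-x)])),p[2],yaw) for x in t]
for q in rows(np.r_[C+.045*np.array([np.cos(a0),np.sin(a0)]),p[2]],yaw,path):print(q[0],q[1])
```

```text
9.4333 [ 0.54281532 -0.24979405  0.12235316] 17.01607537350958 30.00105978033389 [-1.01567981  2.40220228  5.68893958] 141.97029921732255 [ 1.74068118e-03 -4.46722005e-04 -9.99998385e-01]
177.14184718075052 0.04423971328933496
-1.26 0.62
-1.4 0.2
-1.38 -0.24
-1.25 -0.66
-0.98 -1.01
-0.62 -1.26
-0.2 -1.39
0.24 -1.39
0.66 -1.25
1.01 -0.98
1.26 -0.62
1.39 -0.2
1.39 0.24
1.25 0.66
0.98 1.01
0.62 1.26
0.2 1.4
-0.24 1.38
-0.66 1.25
-1.01 0.98
```

The crank is gripped (17 mm opening, 30 N). First I turn clockwise 90°, which is the least it can need.

Request:
{"name": "drive_tool", "arguments": {"rows": [{"tx": -1.26,"ty": 0.62,"tz": 0,"ax": 0,"ay": 0,"az": 0,"claw": 0},{"tx": -1.4,"ty": 0.2,"tz": 0,"ax": 0,"ay": 0,"az": 0,"claw": 0},{"tx": -1.38,"ty": -0.24,"tz": 0,"ax": 0,"ay": 0,"az": 0,"claw": 0},{"tx": -1.25,"ty": -0.66,"tz": 0,"ax": 0,"ay": 0,"az": 0,"claw": 0}]}}

```text
time_s: 9.77
tcp_pos: [0.5723, -0.2074, 0.1223]
ee_rot: [[-0.617, -0.787, -0.007], [-0.787, 0.617, 0.001], [0.003, 0.006, -1.0]]
wrist_force: [-7.2, 4.2, 9.6]
gripper_width: 0.204
gripper_force: 30.0
```

Request:
{"name": "drive_tool", "arguments": {"rows": [{"tx": -0.98,"ty": -1.01,"tz": 0,"ax": 0,"ay": 0,"az": 0,"claw": 0},{"tx": 0,"ty": 0,"tz": 0,"ax": 0,"ay": 0,"az": 0,"claw": 0}]}}

```text
time_s: 9.93
tcp_pos: [0.592, -0.2049, 0.1224]
ee_rot: [[-0.615, -0.789, 0.003], [-0.789, 0.615, 0.001], [-0.003, -0.002, -1.0]]
wrist_force: [0.4, 7.7, 6.5]
gripper_width: 0.195
gripper_force: 30.0
```

Request:
{"name": "drive_tool", "arguments": {"rows": [{"tx": -0.78,"ty": -1.14,"tz": 0,"ax": 0,"ay": 0,"az": 0,"claw": 0},{"tx": -0.2,"ty": -1.39,"tz": 0,"ax": 0,"ay": 0,"az": 0,"claw": 0}]}}

```text
time_s: 10.1
tcp_pos: [0.6151, -0.2137, 0.1224]
ee_rot: [[-0.615, -0.789, -0.002], [-0.789, 0.615, 0.0], [0.001, 0.001, -1.0]]
wrist_force: [-4.5, 0.7, 6.4]
gripper_width: 0.195
gripper_force: 30.0
```

Request:
{"name": "drive_tool", "arguments": {"rows": [{"tx": 0.24,"ty": -1.39,"tz": 0,"ax": 0,"ay": 0,"az": 0,"claw": 0},{"tx": 0.66,"ty": -1.25,"tz": 0,"ax": 0,"ay": 0,"az": 0,"claw": 0}]}}

```text
time_s: 10.27
tcp_pos: [0.6313, -0.2376, 0.1223]
ee_rot: [[-0.615, -0.789, -0.0], [-0.789, 0.615, 0.0], [0.0, 0.0, -1.0]]
wrist_force: [-5.1, 3.0, 9.4]
gripper_width: 0.195
gripper_force: 30.0
```

Request:
{"name": "drive_tool", "arguments": {"rows": [{"tx": 1.01,"ty": -0.98,"tz": 0,"ax": 0,"ay": 0,"az": 0,"claw": 0},{"tx": 1.26,"ty": -0.62,"tz": 0,"ax": 0,"ay": 0,"az": 0,"claw": 0}]}}

```text
time_s: 10.43
tcp_pos: [0.6228, -0.2581, 0.1216]
ee_rot: [[-0.615, -0.788, -0.019], [-0.788, 0.615, 0.013], [0.001, 0.023, -1.0]]
wrist_force: [-19.8, 5.3, 10.7]
gripper_width: 0.166
gripper_force: 7.7
```

The fingers slipped sideways on the crank. Opening is 14 mm and the force on the tool 20 N, which fits the crank being stopped near angle 5°. I'll open, look, and regrip with the closing direction along the push so it can't slip.

Request:
{"name": "drive_tool", "arguments": {"rows": [{"tx": 0,"ty": 0,"tz": 0,"ax": 0,"ay": 0,"az": 0,"claw": 5},{"tx": 0,"ty": 0,"tz": 0,"ax": 0,"ay": 0,"az": 0,"claw": 5},{"tx": 0,"ty": 0,"tz": 0,"ax": 0,"ay": 0,"az": 0,"claw": 5},{"tx": 0,"ty": 0,"tz": 0,"ax": 0,"ay": 0,"az": 0,"claw": 5},{"tx": 0,"ty": 0,"tz": 0,"ax": 0,"ay": 0,"az": 0,"claw": 5}]}}

```text
time_s: 10.85
tcp_pos: [0.6298, -0.2659, 0.1206]
ee_rot: [[-0.617, -0.787, 0.001], [-0.787, 0.617, 0.0], [-0.001, -0.0, -1.0]]
wrist_force: [-0.4, 0.5, 0.9]
gripper_width: 0.462
gripper_force: 0.0
```

Run:
```python
from h import *
s,p,R=state();print(p,s['wrist_force'],s['gripper_width']*87,s['joints'])
im,d=capture("wrist");cv2.imwrite("pics/w4.png",im[120:,:,::-1])
```

```text
[ 0.62982039 -0.26586768  0.12057386] [-0.41699412  0.45889902  0.92384301] 40.20744618325412 [-9.38272851e+00  3.20753523e+01  1.87989230e+00 -3.63461807e-02
 -5.97596455e+01 -2.86612201e+01]
```

View pics/w4.png

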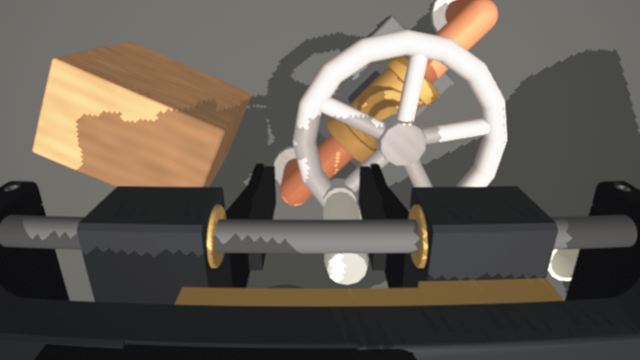

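The wrist view shows the crank upright, running from about (342,312) at its base to (347,388) at its top in the full frame, on the -x side of the tool behind the finger line. The hub is at about (405,265).

Run:
```python
from h import *
np.set_printoptions(precision=4,suppress=True)
s,p,R=state();yaw=np.arctan2(R[1,1],R[0,1])%6.2832
c=onz("wrist",347,387,.16);b=onz("wrist",342,318,.11);h=onz("wrist",405,265,.106);print(c,b,h)
C=np.array([.5878,-.2498])
for q in(c,b):print(np.degrees(np.arctan2(*(q[:2]-C)[::-1])),np.linalg.norm(q[:2]-C))
print(rows(p,yaw,[(*c[:2],.12,yaw)]))
```

```text
[ 0.6295 -0.246   0.16  ] [ 0.6269 -0.2475  0.11  ] [ 0.5851 -0.2499  0.106 ]
5.177604053234303 0.04190448348895158
3.336044939133553 0.0391762591566242
[(np.float64(-1.54), np.float64(1.24), np.float64(0.05), np.float64(-0.0))]
```

Request:
{"name": "drive_tool", "arguments": {"rows": [{"tx": -0.8,"ty": 0.5,"tz": 0,"ax": 0,"ay": 0,"az": 0,"claw": 5},{"tx": -0.9,"ty": 0.5,"tz": 0,"ax": 0,"ay": 0,"az": 0,"claw": 5},{"tx": 0,"ty": 0,"tz": 0,"ax": 0,"ay": 0,"az": 0.118,"claw": 5},{"tx": 0,"ty": 0,"tz": 0,"ax": 0,"ay": 0,"az": 0.118,"claw": 5},{"tx": 0,"ty": 0,"tz": 0,"ax": 0,"ay": 0,"az": 0.118,"claw": 5},{"tx": 0,"ty": 0,"tz": 0,"ax": 0,"ay": 0,"az": 0.118,"claw": 5},{"tx": 0,"ty": 0,"tz": 0,"ax": 0,"ay": 0,"az": 0.118,"claw": 5},{"tx": 0,"ty": 0,"tz": 0,"ax": 0,"ay": 0,"az": 0.118,"claw": 5},{"tx": 0,"ty": 0,"tz": 0,"ax": 0,"ay": 0,"az": 0.118,"claw": 5},{"tx": 0,"ty": 0,"tz": 0,"ax": 0,"ay": 0,"az": 0,"claw": 0}]}}

```text
time_s: 11.73
tcp_pos: [0.6323, -0.2452, 0.1209]
ee_rot: [[-0.997, -0.08, 0.0], [-0.08, 0.997, 0.0], [-0.0, 0.0, -1.0]]
wrist_force: [0.3, -0.3, -0.2]
gripper_width: 0.547
gripper_force: 0.0
```

Request:
{"name": "drive_tool", "arguments": {"rows": [{"tx": 0,"ty": 0,"tz": 0,"ax": 0,"ay": 0,"az": 0,"claw": 0},{"tx": 0,"ty": 0,"tz": 0,"ax": 0,"ay": 0,"az": 0,"claw": 0},{"tx": 0,"ty": 0,"tz": 0,"ax": 0,"ay": 0,"az": 0,"claw": 0},{"tx": 0,"ty": 0,"tz": 0,"ax": 0,"ay": 0,"az": 0,"claw": 0},{"tx": 0,"ty": 0,"tz": 0,"ax": 0,"ay": 0,"az": 0,"claw": 0},{"tx": 0,"ty": 0,"tz": 0,"ax": 0,"ay": 0,"az": 0,"claw": 0},{"tx": 0,"ty": 0,"tz": 0,"ax": 0,"ay": 0,"az": 0,"claw": 0}]}}

```text
time_s: 12.32
tcp_pos: [0.6318, -0.2452, 0.121]
ee_rot: [[-0.997, -0.081, -0.0], [-0.081, 0.997, 0.002], [0.0, 0.002, -1.0]]
wrist_force: [-0.5, 5.7, 1.0]
gripper_width: 0.193
gripper_force: 30.0
```

Regripped at 17 mm opening. Now I push clockwise (world -y) in small steps to confirm the stop.

Request:
{"name": "drive_tool", "arguments": {"rows": [{"tx": 0,"ty": -0.3,"tz": 0,"ax": 0,"ay": 0,"az": 0,"claw": 0},{"tx": 0,"ty": -0.3,"tz": 0,"ax": 0,"ay": 0,"az": 0,"claw": 0},{"tx": 0,"ty": 0,"tz": 0,"ax": 0,"ay": 0,"az": 0,"claw": 0}]}}

```text
time_s: 12.57
tcp_pos: [0.6318, -0.2455, 0.1209]
ee_rot: [[-0.997, -0.082, -0.002], [-0.082, 0.997, 0.01], [0.002, 0.01, -1.0]]
wrist_force: [-2.7, 23.3, 7.5]
gripper_width: 0.194
gripper_force: 30.0
```

It's against the hard stop: 23 N and no movement, with the crank at angle about 5.6° about C = (0.5878, -0.2498). Next I plan two turns anticlockwise.

Run:
```python
from h import *
s,p,R=state();yaw=np.arctan2(R[1,1],R[0,1])%6.2832
C=np.array([.5878,-.2498]);a0=np.arctan2(-.2455-C[1],.6318-C[0]);r=.045
P=lambda a:(*(C+r*np.array([np.cos(a),np.sin(a)])),.121,yaw)
print(np.degrees(a0),np.degrees(yaw))
for q in rows(P(a0)[:3],yaw,[P(a0+np.radians(18)*i) for i in range(1,21)]):print(q[0],q[1])
```

```text
5.581635940191799 94.68776087255492
0.24 1.39
0.66 1.24
1.01 0.98
1.27 0.62
1.39 0.2
1.39 -0.24
1.24 -0.66
0.98 -1.01
0.62 -1.27
0.2 -1.39
-0.24 -1.39
-0.66 -1.24
-1.01 -0.98
-1.27 -0.62
-1.39 -0.2
-1.39 0.24
-1.24 0.66
-0.98 1.01
-0.62 1.27
-0.2 1.39
```

Request:
{"name": "drive_tool", "arguments": {"rows": [{"tx": 0,"ty": 0.6,"tz": 0,"ax": 0,"ay": 0,"az": 0,"claw": 0},{"tx": 0.24,"ty": 1.39,"tz": 0,"ax": 0,"ay": 0,"az": 0,"claw": 0},{"tx": 0.66,"ty": 1.24,"tz": 0,"ax": 0,"ay": 0,"az": 0,"claw": 0},{"tx": 1.01,"ty": 0.98,"tz": 0,"ax": 0,"ay": 0,"az": 0,"claw": 0},{"tx": 1.27,"ty": 0.62,"tz": 0,"ax": 0,"ay": 0,"az": 0,"claw": 0},{"tx": 1.39,"ty": 0.2,"tz": 0,"ax": 0,"ay": 0,"az": 0,"claw": 0},{"tx": 0,"ty": 0,"tz": 0,"ax": 0,"ay": 0,"az": 0,"claw": 0}]}}

```text
time_s: 13.15
tcp_pos: [0.5809, -0.2068, 0.121]
ee_rot: [[-0.997, -0.08, -0.001], [-0.08, 0.997, -0.001], [0.001, -0.001, -1.0]]
wrist_force: [-1.5, -1.2, -1.4]
gripper_width: 0.195
gripper_force: 30.0
```

Request:
{"name": "drive_tool", "arguments": {"rows": [{"tx": 1.39,"ty": -0.24,"tz": 0,"ax": 0,"ay": 0,"az": 0,"claw": 0},{"tx": 1.24,"ty": -0.66,"tz": 0,"ax": 0,"ay": 0,"az": 0,"claw": 0},{"tx": 0.98,"ty": -1.01,"tz": 0,"ax": 0,"ay": 0,"az": 0,"claw": 0},{"tx": 0.62,"ty": -1.27,"tz": 0,"ax": 0,"ay": 0,"az": 0,"claw": 0},{"tx": 0.2,"ty": -1.39,"tz": 0,"ax": 0,"ay": 0,"az": 0,"claw": 0},{"tx": 0,"ty": 0,"tz": 0,"ax": 0,"ay": 0,"az": 0,"claw": 0}]}}

```text
time_s: 13.65
tcp_pos: [0.5427, -0.2581, 0.121]
ee_rot: [[-0.997, -0.079, 0.001], [-0.079, 0.997, -0.001], [-0.001, -0.001, -1.0]]
wrist_force: [1.8, -2.5, -3.8]
gripper_width: 0.195
gripper_force: 30.0
```

Request:
{"name": "drive_tool", "arguments": {"rows": [{"tx": -0.24,"ty": -1.39,"tz": 0,"ax": 0,"ay": 0,"az": 0,"claw": 0},{"tx": -0.66,"ty": -1.24,"tz": 0,"ax": 0,"ay": 0,"az": 0,"claw": 0},{"tx": -1.01,"ty": -0.98,"tz": 0,"ax": 0,"ay": 0,"az": 0,"claw": 0},{"tx": -1.27,"ty": -0.62,"tz": 0,"ax": 0,"ay": 0,"az": 0,"claw": 0},{"tx": -1.39,"ty": -0.2,"tz": 0,"ax": 0,"ay": 0,"az": 0,"claw": 0},{"tx": 0,"ty": 0,"tz": 0,"ax": 0,"ay": 0,"az": 0,"claw": 0}]}}

```text
time_s: 14.15
tcp_pos: [0.5925, -0.2961, 0.121]
ee_rot: [[-0.997, -0.081, -0.002], [-0.081, 0.997, 0.0], [0.002, 0.001, -1.0]]
wrist_force: [1.6, 3.4, 0.5]
gripper_width: 0.197
gripper_force: 30.0
```

Request:
{"name": "drive_tool", "arguments": {"rows": [{"tx": -1.39,"ty": 0.24,"tz": 0,"ax": 0,"ay": 0,"az": 0,"claw": 0},{"tx": -1.24,"ty": 0.66,"tz": 0,"ax": 0,"ay": 0,"az": 0,"claw": 0},{"tx": -0.98,"ty": 1.01,"tz": 0,"ax": 0,"ay": 0,"az": 0,"claw": 0},{"tx": -0.62,"ty": 1.27,"tz": 0,"ax": 0,"ay": 0,"az": 0,"claw": 0},{"tx": -0.2,"ty": 1.39,"tz": 0,"ax": 0,"ay": 0,"az": 0,"claw": 0},{"tx": 0,"ty": 0,"tz": 0,"ax": 0,"ay": 0,"az": 0,"claw": 0}]}}

```text
time_s: 14.65
tcp_pos: [0.6316, -0.2438, 0.121]
ee_rot: [[-0.997, -0.083, -0.001], [-0.083, 0.997, 0.001], [0.001, 0.001, -1.0]]
wrist_force: [-1.3, 1.8, 1.7]
gripper_width: 0.198
gripper_force: 30.0
```

One turn is done, with the crank within 2 mm of its start. Now the second.

Request:
{"name": "drive_tool", "arguments": {"rows": [{"tx": 0.24,"ty": 1.39,"tz": 0,"ax": 0,"ay": 0,"az": 0,"claw": 0},{"tx": 0.66,"ty": 1.24,"tz": 0,"ax": 0,"ay": 0,"az": 0,"claw": 0},{"tx": 1.01,"ty": 0.98,"tz": 0,"ax": 0,"ay": 0,"az": 0,"claw": 0},{"tx": 1.27,"ty": 0.62,"tz": 0,"ax": 0,"ay": 0,"az": 0,"claw": 0},{"tx": 1.39,"ty": 0.2,"tz": 0,"ax": 0,"ay": 0,"az": 0,"claw": 0},{"tx": 0,"ty": 0,"tz": 0,"ax": 0,"ay": 0,"az": 0,"claw": 0}]}}

```text
time_s: 15.15
tcp_pos: [0.5809, -0.2066, 0.121]
ee_rot: [[-0.997, -0.081, 0.0], [-0.081, 0.997, -0.001], [0.0, -0.001, -1.0]]
wrist_force: [-1.4, -6.0, -1.5]
gripper_width: 0.195
gripper_force: 30.0
```

Request:
{"name": "drive_tool", "arguments": {"rows": [{"tx": 1.39,"ty": -0.24,"tz": 0,"ax": 0,"ay": 0,"az": 0,"claw": 0},{"tx": 1.24,"ty": -0.66,"tz": 0,"ax": 0,"ay": 0,"az": 0,"claw": 0},{"tx": 0.98,"ty": -1.01,"tz": 0,"ax": 0,"ay": 0,"az": 0,"claw": 0},{"tx": 0.62,"ty": -1.27,"tz": 0,"ax": 0,"ay": 0,"az": 0,"claw": 0},{"tx": 0.2,"ty": -1.39,"tz": 0,"ax": 0,"ay": 0,"az": 0,"claw": 0},{"tx": 0,"ty": 0,"tz": 0,"ax": 0,"ay": 0,"az": 0,"claw": 0}]}}

```text
time_s: 15.65
tcp_pos: [0.5426, -0.257, 0.121]
ee_rot: [[-0.997, -0.079, 0.001], [-0.079, 0.997, -0.0], [-0.001, -0.0, -1.0]]
wrist_force: [1.7, -3.0, -3.8]
gripper_width: 0.194
gripper_force: 30.0
```

Request:
{"name": "drive_tool", "arguments": {"rows": [{"tx": -0.24,"ty": -1.39,"tz": 0,"ax": 0,"ay": 0,"az": 0,"claw": 0},{"tx": -0.66,"ty": -1.24,"tz": 0,"ax": 0,"ay": 0,"az": 0,"claw": 0},{"tx": -1.01,"ty": -0.98,"tz": 0,"ax": 0,"ay": 0,"az": 0,"claw": 0},{"tx": -1.27,"ty": -0.62,"tz": 0,"ax": 0,"ay": 0,"az": 0,"claw": 0},{"tx": -1.39,"ty": -0.2,"tz": 0,"ax": 0,"ay": 0,"az": 0,"claw": 0},{"tx": 0,"ty": 0,"tz": 0,"ax": 0,"ay": 0,"az": 0,"claw": 0}]}}

```text
time_s: 16.15
tcp_pos: [0.5922, -0.2961, 0.121]
ee_rot: [[-0.997, -0.081, -0.001], [-0.081, 0.997, -0.0], [0.001, 0.0, -1.0]]
wrist_force: [1.7, 0.1, 0.2]
gripper_width: 0.197
gripper_force: 30.0
```

Request:
{"name": "drive_tool", "arguments": {"rows": [{"tx": -1.39,"ty": 0.24,"tz": 0,"ax": 0,"ay": 0,"az": 0,"claw": 0},{"tx": -1.24,"ty": 0.66,"tz": 0,"ax": 0,"ay": 0,"az": 0,"claw": 0},{"tx": -0.98,"ty": 1.01,"tz": 0,"ax": 0,"ay": 0,"az": 0,"claw": 0},{"tx": -0.62,"ty": 1.27,"tz": 0,"ax": 0,"ay": 0,"az": 0,"claw": 0},{"tx": -0.2,"ty": 1.39,"tz": 0,"ax": 0,"ay": 0,"az": 0,"claw": 0},{"tx": 0,"ty": 0,"tz": 0,"ax": 0,"ay": 0,"az": 0,"claw": 0},{"tx": 0,"ty": 0,"tz": 0,"ax": 0,"ay": 0,"az": 0,"claw": 0},{"tx": 0,"ty": 0,"tz": 0,"ax": 0,"ay": 0,"az": 0,"claw": 0}]}}

```text
time_s: 16.82
tcp_pos: [0.6319, -0.2459, 0.121]
ee_rot: [[-0.997, -0.081, 0.0], [-0.081, 0.997, 0.001], [-0.001, 0.001, -1.0]]
wrist_force: [1.9, 3.0, -1.3]
gripper_width: 0.196
gripper_force: 30.0
```

Run:
```python
from h import *
s,p,R=state();print(s['time_s'],p,s['gripper_width']*87,s['gripper_force'],s['wrist_force'],np.abs(s['joint_velocities']).max())
q,_=capture("scene");w,_=capture("wrist")
f=lambda a:cv2.resize(a,(400,400),interpolation=cv2.INTER_CUBIC)
cv2.imwrite("pics/end.png",np.hstack([f(q[190:410,200:420]),f(w[120:480,160:520])])[:,:,::-1])
```

```text
16.8167 [ 0.63185944 -0.24587579  0.12102143] 17.068571237543775 29.9979871461467 [ 1.93171606  2.98790656 -1.31780083] 0.3380818786379491
```

View pics/end.png

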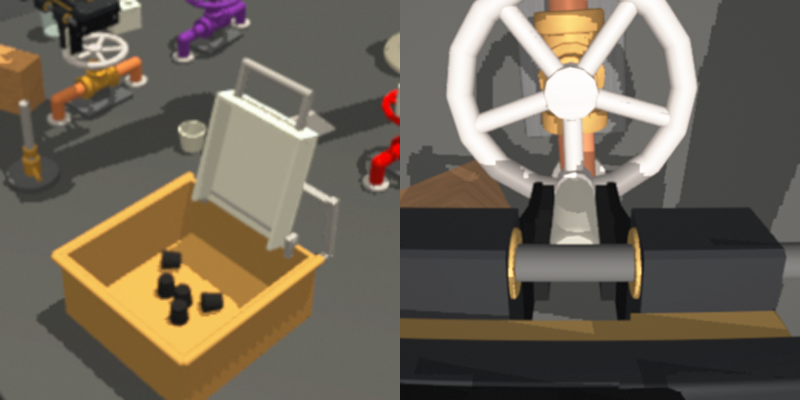

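The end view shows all five stoppers in the tub at about (160–220, 255–315). The crank at (573,210) is held centrally between the fingers. The tool is back within 0.5 mm of the stop position after two turns, at rest, with 30 N grip. Handing in.

```bash
python3 -c "
from station import finish_job
print(finish_job())"
```

```text
the job is handed in; nothing more can be done
None
```

I handed the job in at about 17 s (no verdict returned): all five stoppers are in the tub, and the valve was closed to its stop, then opened two turns. It was at rest when handed in, with the gripper still holding the crank.

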